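Set the screwdriver's clutch and load a sofa foot in the jig

TASK

Get the bench ready for screwing on a sofa foot: turn the clutch collar of the electric screwdriver in its slanted stand so that it clicks in at 3, with the numeral 3 at the white pointer. Put the round wooden foot from the sloping rack into the round pocket of the jig block, hollow (rim) side down and fully home, and let go. Leave the square foot in its place on the rack and do not push the other things on the bench about.

Things in the scene. Friction and masses are not known exactly. Their poses are not given: they have to be found in the camera images.
- collar (a joint): Turn of the clutch collar, rad. 0 = numeral 1 at the pointer; each numeral adds 0.5236 (30 deg) up to 3.665 = numeral 8; numeral 3 = 1.047. Grows as the collar turns counter-clockwise seen looking down on the screwdriver's nose (positive about z of collar_grip). Clicks in at every numeral, about 0.2 N m a click; stops at 1 and 8.
- collar_grip (a point): On the collar's axis, midway up its grip: a black ribbed cylinder 52 mm across, reaching 24 mm below to 16 mm above this point along z. z points out of the nose, 30 deg from vertical, leaning away from the robot; x, y turn with the collar. The skirt's top is 24 mm below. A steel bit holder 22 mm across reaches 30 mm above this point, its thin tip 36 mm.
- pointer (a point): The fixed white pointer on the screwdriver's head, just outside the skirt's rim, 52 mm from the collar's axis, on its upper side (nearest the robot). The skirt is a black disc on the collar, 92 mm across, 6 mm thick, with white numerals 1 to 8, 12 mm tall, on its upper face.
- driver: Grey electric screwdriver standing nose up in a fixed steel stand, base 180 x 130 mm. Origin: centre of the base's underside on the bench; z up; x along the base, level, pointing to the robot's side; the nose leans to -x, away from the robot. Collar_grip lies at about x -53, z 190 mm from it. Cannot move.
- round_foot: The round foot: a plain wooden cup, 62 mm outside diameter, 45 mm high, 110 g or so, wall 7 mm, hollow 25 mm deep from its rim. Origin: centre of its rim plane (open, hollow side); z points from the rim out through the closed face, which carries a small steel disc. Starts with its rim flat on the sloping rack, in either of the two seats.
- square_foot: The square foot: like the round one but 62 x 62 mm square outside, 45 mm high. Same origin and axes. It stays on the rack.
- rack: Fixed plywood rack, 250 mm wide (y), board sloping 25 deg from level, its upper face looking up and to -x of the rack (away from the robot), with a 12 mm high ledge along its lower, far edge. Origin: centre of its underside on the bench. The two seats lie at y = +60 and -60 mm; a foot's rim centre there is at x -34, z 43 mm.
- jig: Fixed light wooden jig block, 130 x 130 x 35 mm, with one round pocket in the centre of its top. Origin: centre of its underside; z up.
- pocket_floor (a point): Centre of the pocket's floor, 23 mm above the bench. The pocket is 70 mm in diameter and 12 mm deep.
- mallet: Wooden mallet lying down, head 60 mm diameter and 100 mm long, handle about 200 mm. A bystander.
- tape_roll: Roll of paper tape lying flat, 100 mm across, 24 mm high. A bystander.
- screwdriver_a: Hand screwdriver with black handle, lying. A bystander.
- screwdriver_b: Hand screwdriver with black handle, lying. A bystander.
- tack_jar: Closed glass jar, 70 mm across, 85 mm high. A bystander.
- offcut: Light wood offcut, 140 x 50 x 30 mm, lying. A bystander.
Not all that is in view belongs to the job. What is shaped like the round_foot but blue is not meant.

How it is judged:
At the end, for the whole second after the job is handed in: The collar has clicked in at 3 (within 0.1 rad of it). The round foot stands at rest, rim down, in the jig's pocket: rim within 4 mm of the pocket's floor in height, centre within 6 mm of the pocket's centre, upright within 0.08 rad (value of joint collar between 0.947198 and 1.1472 rad and horizontal distance between round_foot and pocket_floor below 0.006 m and z of round_foot in the frame of pocket_floor between -0.004 and 0.004 m and angle between round_foot's own z axis and vertical below 0.08 rad and linear speed of round_foot below 0.01 m/s); the robot touches nothing.
It fails at once if the square foot is moved by more than 25 mm (distance of square_foot from where it was at the start of the episode above 0.025 m).
It fails at once if another thing on the bench is pushed by more than 40 mm (distance of any of mallet, tape_roll, screwdriver_a, screwdriver_b, tack_jar, offcut from where it was at the start of the episode above 0.04 m).
It also fails if it takes over 67 s, if anything falls off the work surface, if the arm or the gripper's body presses on something with over 40 N, if the wrist force passes 120 N, or if a joint passes its speed limit or range.

ROBOT

A 7-joint arm with a two-finger parallel gripper is mounted at the origin on the work surface. World frame = base frame: x ahead of the robot, y to its left, z up, the work surface at z = 0. Lengths are in m, angles in rad, forces in N, time in s.
With the tool pointing down it reaches from about 0.425 to 0.95 m from the base axis. Payload 4.7 kg.
Tool frame: the origin (TCP) lies at the centre of the arm's flange, where the gripper is bolted on; the fingertips stand 182 mm ahead of it and the grasp point (between the pads) lies 164 mm ahead of it; z points along the fingers, y is the line along which they close (so a half turn about z gives the same grasp; the last joint's range is limited). The gripper opens to 87 mm and grips with 3 to 60 N. Pads are 19 mm wide; open, the fingers measure 117 mm over their backs; the gripper's body (75 mm by 190 mm) begins 51 mm behind the grasp point.
Start: joints at [1.182, 0.469, -0.049, 1.532, 0.024, 1.141, -0.082], TCP at [0.238, -0.632, 0.405] pointing down, gripper open.
Joint ranges: [-2.59, 2.59], [-0.33, 1.99], [-1.39, 1.29], [0.1, 2.45], [-1.04, 4.18], [0.21, 1.99], [-2.66, 2.66]. Speed limits (rad/s): [2.57, 2.57, 3.14, 3.14, 3.14, 3.14, 3.14].

INTERFACE

Orientations are given as a 3x3 rotation matrix whose columns are the frame's x, y, z axes.
In Python, from bench import env gives the robot as it stands.
- The arm moves only by the tool arm_command, never from a script. Its argument "steps" is a list that holds one entry, the list of rows, each a list of 5 numbers: the shift along the tool's x, y, z as a fraction of full scale, then the turn about the tool's z as a fraction of full scale, then the opening, from 0 (shut) to 1 (fully open). In form: [[[tx, ty, tz, yaw, fingers], ...]]. A call has 1 to 12 rows; each row is the pose to reach, as a shift and turn from the pose commanded when the call began, along the tool's axes at that moment; what a row does not reach only later rows make up. Full scale, the value 1, is 0.75 m for a shift and 120 degrees for a turn. A row lasts 1/12 s, in which the tool goes at most 41.7 mm and 7.16 degrees, less where a joint would pass 70% of its speed; a pose out of reach is approached as far as the arm can. A call with a number of a shift or a turn outside -1 to 1 is refused whole. A call with a gripper value outside its range is refused whole. The fingers move at their own pace and stop on an object; the grip force is fixed at half the most. Time passes only in rows, so rows that repeat a pose let the fingers close. It gives the time, the measured TCP pose, the force, the opening and the grip force at its end, in the units of the state.
- env.sense(): the state, without advancing time (a new reading comes with each control period).
- env.camera(name): name is "scene" or "top" or "wrist"; returns (picture, depth): 400x640x3 uint8, red, green, blue; 400x640 float32, m along the optical axis (not along the pixel's ray), 0 where there is no reading.
- env.calibration(name): a dict with "mtx" (3x3 intrinsics, pixels), "rvec" (rotation vector, rad) and "tvec" (3), from world to camera coordinates, as OpenCV has them. Camera axes: x right, y down, z forward; pixel columns grow to the right and rows downward; lengths in m; the calibration is good to about 2 mm. A picture is of the moment at which its call begins: read the wrist's pose just before it. calibration takes no time and is no camera call; for the wrist camera it gives the pose at the moment of the call.
- env.hand_in(): hands the job in; it is judged then, once.
The state is a dict: "time_s": time; "joint_positions": joint angles; "qd": joint speeds; "joint_efforts": joint torques, N m; "position": TCP position; "ee_rot": TCP orientation; "wrist_force": force on the tool from outside, world axes, zero at the start; "ft_torque": the same for the moment, N m; "gripper_width": finger opening in m; "finger_force": force on a finger pad.
Only numpy, scipy, OpenCV 4.12 (cv2) and the standard library are available. Lean on these libraries where they do the work, as an engineer would, in place of code of your own. Each camera call takes 0.05 s, during which the arm holds its last target. There are 200 camera calls.

## Working session

There is one attempt and no reset: what is moved stays moved. The work goes in short steps, Python scripts to look and compute and a tool call to move; the robot and the scene stay as the last step left them, time stands still between calls to the robot, and variables do not carry over. Pictures are saved under pics/ and viewed, at most 10 in all, crops included, and the job is handed in when it is done.

Besides the shell and the picture viewer there is one more tool, called after "Emit:" by a JSON object that holds its "op" and its "data", one argument or row to a line. arm_command: Moves the arm, as the interface text tells. Its arguments: {"type":"object","properties":{"steps":{"type":"array","items":{"type":"array","items":{"type":"array","items":{"type":"number"}}}}},"required":["steps"]}

```bash
mkdir -p pics; ls; cat > h.py <<'E'
import numpy as np, cv2
from bench import env
def grab(n):
    c=env.calibration(n); im,d=env.camera(n); return c,im,d
def pts(c,d):
    h,w=d.shape; u,v=np.meshgrid(np.arange(w),np.arange(h)); K=c["mtx"]
    P=np.stack([(u-K[0,2])/K[0,0]*d,(v-K[1,2])/K[1,1]*d,d],-1)
    R=cv2.Rodrigues(np.array(c["rvec"],float))[0]
    return (P-np.array(c["tvec"]).reshape(3))@R
def proj(c,X):
    return cv2.projectPoints(np.array(X,float).reshape(-1,1,3),np.array(c["rvec"],float),np.array(c["tvec"],float),np.array(c["mtx"],float),None)[0].reshape(-1,2)
def save(n,im): cv2.imwrite("pics/"+n+".png",im[:,:,::-1])
E
python3 - <<'E'
from h import *
s=env.sense(); print(s)
for n in("top","scene"):
    c,im,d=grab(n); save(n+"0",im); np.savez(n+"0.npz",P=pts(c,d),im=im,d=d)
    R=cv2.Rodrigues(np.array(c["rvec"],float))[0]; print(n,c["mtx"],"pos",-R.T@np.array(c["tvec"]).reshape(3),R)
E
```

```text
pics
{'time_s': 0.0, 'joint_positions': array([ 1.18211509,  0.46940432, -0.04861467,  1.53367049,  0.02410996,
        1.14100515, -0.08228057]), 'qd': array([-0.0003071 , -0.00054347, -0.00052137, -0.0018117 , -0.0014537 ,
       -0.00094183, -0.002163  ]), 'joint_efforts': array([-5.60356045e-05, -5.07970583e+01, -8.09720415e-02, -2.36154842e+01,
       -6.14769151e-02,  3.79042129e-02,  1.69706664e-04]), 'position': array([ 0.23759064, -0.63154083,  0.40373412]), 'ee_rot': array([[ 9.35948380e-01,  3.52136467e-01, -7.34452256e-04],
       [ 3.52137226e-01, -9.35946739e-01,  1.75358058e-03],
       [-6.99085233e-05, -1.89988889e-03, -9.99998193e-01]]), 'wrist_force': array([-0.85471555, -0.58643322,  0.91300895]), 'ft_torque': array([0.02816478, 0.01411173, 0.0031873 ]), 'finger_force': 0.0, 'gripper_width': 0.0872398112075863}
top [[409.88732828   0.         317.71818679]
 [  0.         409.88732828 199.74269685]
 [  0.           0.           1.        ]] pos [ 0.40768006 -0.01119443  1.51168114] [[ 0.01950849 -0.99976624  0.00932082]
 [-0.99612035 -0.0202358  -0.08564316]
 [ 0.08581175 -0.00761389 -0.99628228]]
scene [[428.46222152   0.         325.46606502]
 [  0.         428.46222152 205.69109467]
 [  0.           0.           1.        ]] pos [1.26583397 0.85470669 0.93211052] [[-0.74891695  0.66249111 -0.01513048]
 [ 0.38760333  0.41942047 -0.82088375]
 [-0.53748215 -0.62063838 -0.57089486]]
```

View pics/top0.png

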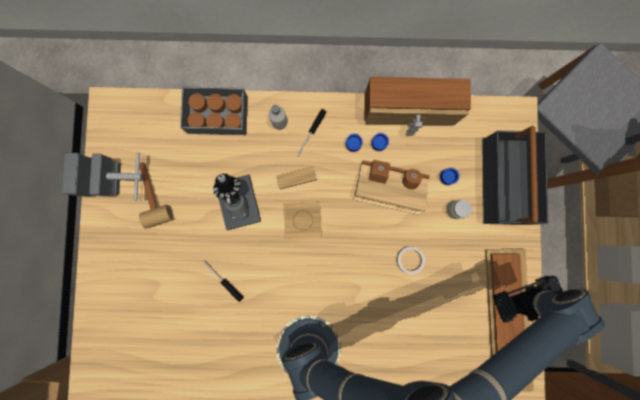

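View pics/scene0.png

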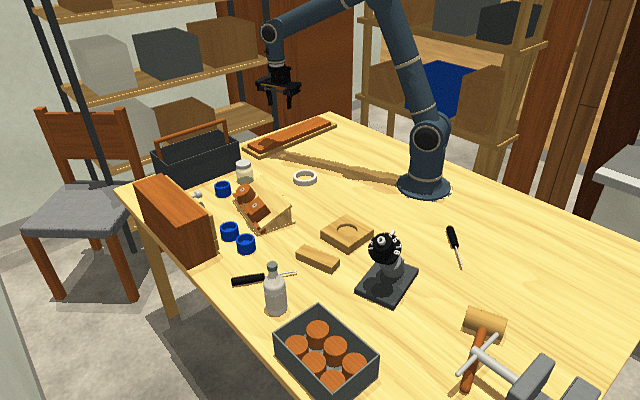

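```bash
python3 - <<'E'
from h import *
t=np.load("top0.npz"); s=np.load("scene0.npz")
a=cv2.resize(t["im"][145:225,345:445],(400,320),interpolation=3)
b=cv2.resize(t["im"][160:240,200:300],(400,320),interpolation=3)
c=cv2.resize(s["im"][170:250,220:320],(400,280),interpolation=3)
e=cv2.resize(s["im"][220:290,345:445],(400,280),interpolation=3)
save("crop1",np.vstack([np.hstack([a,b]),np.hstack([c,e])]))
P=t["P"]
def patch(n,u,v,r=1): q=P[v-r:v+r+1,u-r:u+r+1].reshape(-1,3); print(n,np.median(q,0).round(4))
for n,u,v in [("f379",379,168),("f412",412,177),("jigfloor",302,219),("collar",227,185),("rack low",370,190)]: patch(n,u,v)
# jig top plane points
m=(abs(P[...,2]-.035)<.006); m[:, :280]=0; m[:,326:]=0; m[:200]=0; m[242:]=0
q=P[m]; r=cv2.minAreaRect((q[:,:2]*1000).astype(np.float32)); print("jig",r,np.median(q[:,2]))
m=(abs(P[...,2]-.023)<.004); m[:, :290]=0; m[:,314:]=0; m[:208]=0; m[232:]=0
q=P[m]; print("floor",len(q),cv2.minEnclosingCircle((q[:,:2]*1000).astype(np.float32)),q.mean(0))
E
```

```text
f379 [ 0.6481 -0.2353  0.0842]
f412 [ 0.6175 -0.3515  0.0857]
jigfloor [0.4643 0.033  0.0234]
collar [0.5618 0.2705 0.204 ]
rack low [ 0.5704 -0.2064  0.0715]
jig ((461.7123718261719, 31.70303726196289), (130.1984100341797, 129.96041870117188), 3.71439528465271) 0.03430634481865137
floor 234 ((474.37554931640625, 32.318912506103516), 46.3538932800293) [0.46297318 0.03116966 0.02293504]
```

View pics/crop1.png

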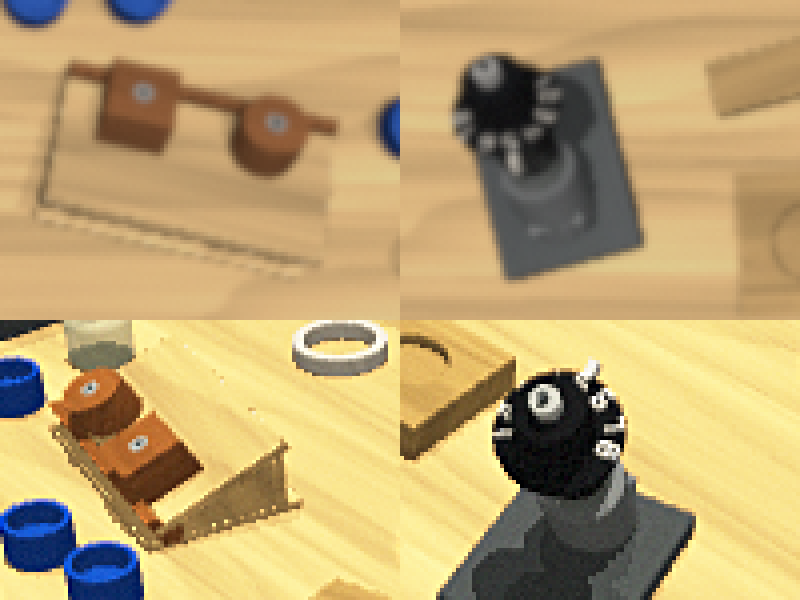

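Top view: round foot at (414,176) and square foot at (380,168), the candidates on the rack. The enlarged crop shows the first with a circular top and the second square. The blue cups at (354,142), (380,142) and (449,176), and the round feet in the box at (215,105), are not meant. The jig pocket is at (302,219) and the collar at (225,185). Now I'll move above the round foot.

Emit:
{"op": "arm_command", "data": {
  "steps": [
    [[0.56,-0.2,0,0.295,1],[0.56,-0.2,0,0.295,1],[0.56,-0.2,0,0.295,1],[0.56,-0.2,0,0.295,1],[0.56,-0.2,0,0.295,1],[0.56,-0.2,0,0.295,1],[0.56,-0.2,0,0.295,1],[0.56,-0.2,0,0.295,1],[0.56,-0.2,0,0.295,1],[0.56,-0.2,0,0.295,1],[0.56,-0.2,0,0.295,1],[0.56,-0.2,0,0.295,1]]
  ]
}}

```text
time_s: 1.1
position: [0.5838, -0.3356, 0.4039]
ee_rot: [[0.97, -0.243, 0.003], [-0.243, -0.97, 0.005], [0.002, -0.006, -1.0]]
wrist_force: [-0.2, 0.5, -0.8]
gripper_width: 0.0873
finger_force: 0.0
```

```bash
python3 - <<'E'
from h import *
c,im,d=grab("wrist"); save("w1",im); P=pts(c,d); np.savez("w1.npz",P=P,im=im,d=d)
s=env.sense(); print(s["time_s"],s["position"].round(4),s["ee_rot"].round(3),s["joint_positions"].round(2),s["wrist_force"].round(1))
R=cv2.Rodrigues(np.array(c["rvec"],float))[0]; print("cam",-R.T@np.array(c["tvec"]).reshape(3),R.round(3),c["mtx"][0,0])
t=np.load("top0.npz")["P"]; 
for u,v in[(414,175),(380,168)]: print(t[v-1:v+2,u-1:u+2].reshape(-1,3).mean(0).round(4), proj(c,t[v,u]))
E
```

```text
1.15 [ 0.5812 -0.3389  0.4038] [[ 0.969 -0.247  0.   ]
 [-0.247 -0.969  0.003]
 [-0.    -0.003 -1.   ]] [ 0.49  0.47 -0.04  1.54  0.02  1.14 -1.37] [-1.7 -0.3  0.1]
cam [ 0.66199907 -0.35496952  0.38328054] [[-0.242 -0.97  -0.006]
 [-0.929  0.23   0.288]
 [-0.278  0.076 -0.957]] 291.7990951895073
[ 0.625  -0.3595  0.0839] [[337.53618484 146.07301885]]
[ 0.6473 -0.2393  0.0845] [[220.6328477  151.29190733]]
```

View pics/w1.png

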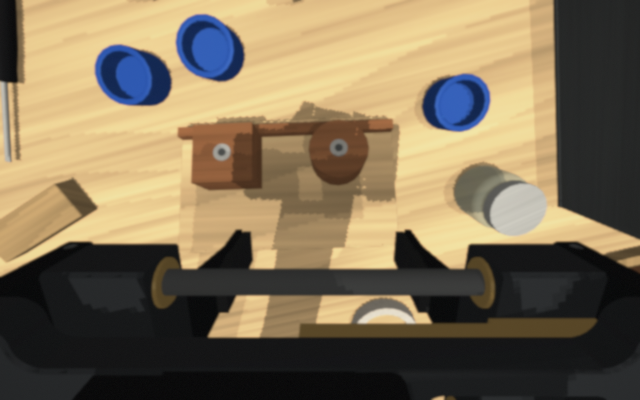

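The wrist view shows the round foot's disc at (338,147) and the square foot's disc at (221,152). The rack's far ledge is nearly level in the image.

```bash
python3 - <<'E'
from h import *
w=np.load("w1.npz"); P=w["P"]
a=P[145:150,336:341].reshape(-1,3).mean(0); b=P[150:155,219:224].reshape(-1,3).mean(0)
print(a,b,np.linalg.norm(a-b)); u=(b-a)[:2]; print("axis deg",np.degrees(np.arctan2(u[1],u[0])))
# top face plane of round foot
m=P[135:160,325:352].reshape(-1,3); m=m[np.linalg.norm(m-a,axis=1)<.025]
n=np.linalg.svd(m-m.mean(0))[2][2]; n*=np.sign(n[2]); print("normal",n,np.degrees(np.arccos(n[2])),len(m))
# blob centroid of top face (brown lit) : points on plane within 40mm
Q=P.reshape(-1,3); k=(abs((Q-a)@n)<.003)&(np.linalg.norm(Q-a,axis=1)<.036); q=Q[k]; print("face centre",(q.max(0)+q.min(0))/2,q.max(0)-q.min(0))
s=env.sense(); g=a-n*.0225; R=s["ee_rot"]; print("mid",g, "tool shift", (R.T@(g-s["position"]))/.75)
E
```

```text
[ 0.6235416  -0.35932876  0.08419793] [ 0.6475382  -0.24198675  0.08446156] 0.11977084424401152
axis deg 78.44229672645484
normal [ 0.41265673 -0.08863169  0.90656431] 24.965199783871384 673
face centre [ 0.62268338 -0.35909164  0.083374  ] [0.05590464 0.06062343 0.02778721]
mid [ 0.61425683 -0.35733455  0.06380023] tool shift [0.04895319 0.01414201 0.45334255]
```

Emit:
{"op": "arm_command", "data": {
  "steps": [
    [[0.049,0.014,0.12,-0.021,1],[0.049,0.014,0.12,-0.021,1],[0.049,0.014,0.12,-0.021,1],[0.049,0.014,0.12,-0.021,1],[0.049,0.014,0.12,-0.021,1],[0.049,0.014,0.12,-0.021,1],[0.049,0.014,0.12,-0.021,1]]
  ]
}}

```text
time_s: 1.73
position: [0.6108, -0.3635, 0.3177]
ee_rot: [[0.977, -0.213, 0.004], [-0.213, -0.977, -0.002], [0.004, 0.001, -1.0]]
wrist_force: [0.1, 0.5, 0.3]
gripper_width: 0.087
finger_force: 0.0
```

```bash
python3 - <<'E'
from h import *
s=env.sense(); R=s["ee_rot"]; print(s["position"],R.round(4)); print(R.T@(np.array([.6142,-.3573,.068])-s["position"])/.75-[0,0,.164/.75])
E
```

```text
[ 0.61081762 -0.36347858  0.31768769] [[ 0.977  -0.213   0.0036]
 [-0.213  -0.977  -0.0021]
 [ 0.004   0.0012 -1.    ]]
[ 0.0013271  -0.00942575  0.11424665]
```

Emit:
{"op": "arm_command", "data": {
  "steps": [
    [[0.001,-0.008,0.03,0,1],[0.001,-0.008,0.06,0,1],[0.001,-0.008,0.08,0,1],[0.001,-0.008,0.1,0,1],[0.001,-0.008,0.113,0,1],[0.001,-0.008,0.113,0,1],[0.001,-0.008,0.113,0,1],[0.001,-0.008,0.113,0,1]]
  ]
}}

```text
time_s: 2.4
position: [0.6133, -0.3577, 0.2319]
ee_rot: [[0.977, -0.213, 0.003], [-0.213, -0.977, -0.001], [0.003, 0.001, -1.0]]
wrist_force: [0.5, -0.7, 0.5]
gripper_width: 0.0871
finger_force: 0.0
```

```bash
python3 - <<'E'
from h import *
s=env.sense(); R=s["ee_rot"]; print(s["position"],s["wrist_force"]); print(R.T@(np.array([.6142,-.3573,.068])-s["position"])/.75-[0,0,.164/.75])
E
```

```text
[ 0.61333147 -0.35767042  0.23186006] [ 0.52617778 -0.68561699  0.46335272]
[ 0.00040574 -0.00090093 -0.0001852 ]
```

Emit:
{"op": "arm_command", "data": {
  "steps": [
    [[0,-0.001,0,0,0.5],[0,-0.001,0,0,0.3],[0,-0.001,0,0,0],[0,-0.001,0,0,0],[0,-0.001,0,0,0],[0,-0.001,0,0,0],[0,-0.001,0,0,0],[0,-0.001,0,0,0]]
  ]
}}

```text
time_s: 3.07
position: [0.6131, -0.3567, 0.2303]
ee_rot: [[0.977, -0.212, 0.0], [-0.212, -0.977, -0.0], [0.0, 0.0, -1.0]]
wrist_force: [0.7, -0.8, 1.2]
gripper_width: 0.062
finger_force: 30.0
```

Emit:
{"op": "arm_command", "data": {
  "steps": [
    [[0,0,-0.02,0,0],[0,0,-0.05,0,0],[0,0,-0.08,0,0],[0,0,-0.12,0,0],[0,0,-0.16,0,0],[0,0,-0.16,0,0]]
  ]
}}

```text
time_s: 3.57
position: [0.6145, -0.3574, 0.3585]
ee_rot: [[0.977, -0.213, 0.012], [-0.213, -0.977, -0.006], [0.013, 0.003, -1.0]]
wrist_force: [1.1, -0.5, 0.9]
gripper_width: 0.062
finger_force: 30.0
```

```bash
python3 - <<'E'
from h import *
s=env.sense(); R=s["ee_rot"]; print(s["position"],s["gripper_width"],s["wrist_force"]);print(R.T@(np.array([.4625,.0317,.332])-s["position"])/.75)
c,im,d=grab("wrist"); save("w2",im)
P=pts(c,d); np.savez("w2.npz",P=P,im=im)
E
```

```text
[ 0.61445988 -0.35739073  0.35846567] 0.06200682775320788 [ 1.09901529 -0.53925078  0.92827514]
[-0.30872421 -0.46393429  0.02987069]
```

View pics/w2.png

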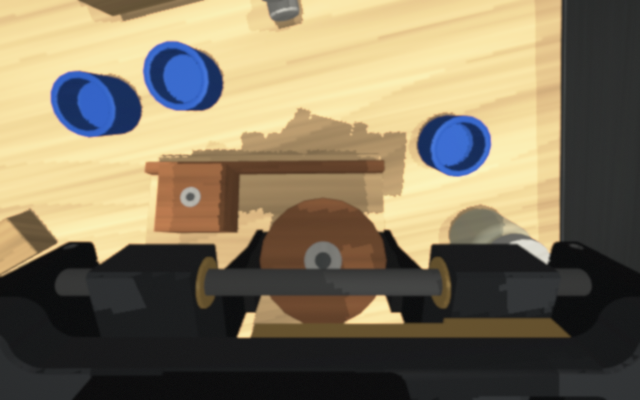

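Emit:
{"op": "arm_command", "data": {
  "steps": [
    [[-0.3,-0.46,0,0,0],[-0.3,-0.46,0,0,0],[-0.3,-0.46,0,0,0],[-0.3,-0.46,0,0,0],[-0.3,-0.46,0,0,0],[-0.3,-0.46,0.03,0,0],[-0.3,-0.46,0.03,0,0],[-0.3,-0.46,0.03,0,0],[-0.3,-0.46,0.03,0,0],[-0.3,-0.46,0.03,0,0],[-0.3,-0.46,0.03,0,0],[-0.3,-0.46,0.03,0,0]]
  ]
}}

```text
time_s: 4.62
position: [0.4652, 0.0303, 0.327]
ee_rot: [[0.978, -0.207, -0.002], [-0.207, -0.978, -0.0], [-0.002, 0.001, -1.0]]
wrist_force: [0.5, -0.4, -0.8]
gripper_width: 0.0622
finger_force: 30.0
```

```bash
python3 - <<'E'
from h import *
s=env.sense(); R=s["ee_rot"]; print(s["position"],R.round(3),s["joint_positions"].round(2),s["gripper_width"]);print(R.T@(np.array([.4706,.0297,.06+.164])-s["position"])/.75)
c,im,d=grab("wrist"); P=pts(c,d); np.savez("w3.npz",P=P,im=im); save("w3",im)
# jig side (known top z 35mm) seen in wrist view
m=(abs(P[...,2]-.035)<.004)&(abs(P[...,0]-.46)<.12)&(abs(P[...,1]-.03)<.1)
q=P[m]; print(len(q), np.percentile(q,[1,99],axis=0).round(4) if len(q) else "")
E
```

```text
[0.46519885 0.03032853 0.32697402] [[ 0.978 -0.207 -0.002]
 [-0.207 -0.978 -0.   ]
 [-0.002  0.001 -1.   ]] [ 0.02  0.23 -0.2   2.09  0.06  0.83 -2.  ] 0.06219532313133846
[ 0.00748199 -0.00074268  0.13728424]
8967 [[ 0.4139 -0.0351  0.0325]
 [ 0.5268  0.0965  0.0359]]
```

View pics/w3.png

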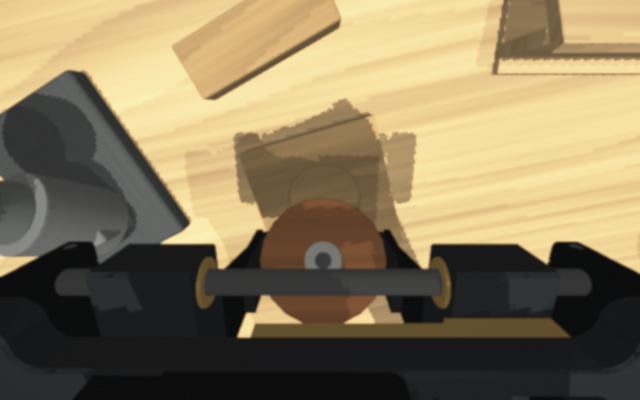

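Foot still held. The jig lies beneath it, with its far edge at about (300,130) and the pocket's arc at (323,175). I'll check the pocket centre from this view before lowering.

```bash
python3 - <<'E'
from h import *
for f,z in(("w3",0),("top0",0)):
    P=np.load(f+".npz")["P"]
    m=(abs(P[...,2]-.035)<.005)&(abs(P[...,0]-.46)<.1)&(abs(P[...,1]-.03)<.09)
    q=P[m][:,:2]; h=cv2.convexHull((q*1000).astype(np.float32)); r=cv2.minAreaRect(h); a=np.radians(r[2]); a=(a+np.pi/4)%(np.pi/2)-np.pi/4
    Rm=np.array([[np.cos(a),np.sin(a)],[-np.sin(a),np.cos(a)]]); t=q@Rm.T*1000
    print(f,r,np.degrees(a),"lo/hi",np.percentile(t,[.3,99.7],axis=0))
    ex=np.percentile(t,99.7,axis=0)[0]; yc=np.percentile(t,[.3,99.7],axis=0)[:,1].mean(); print("centre",Rm.T@[ex-65,yc])
P=np.load("w3.npz")["P"]; m=(abs(P[...,2]-.023)<.003)&(abs(P[...,0]-.46)<.06)&(abs(P[...,1]-.03)<.06); q=P[m]
b=np.argmax(q[:,0]); print("pocket far",len(q),q[b],q[:,0].max(),np.percentile(q[:,1],[1,99]))
E
```

```text
w3 ((460.5459289550781, 30.77188491821289), (129.87283325195312, 130.4203643798828), 3.911579132080078) 3.911579132080079 lo/hi [[401.6959175  -65.71041345]
 [526.4115398   63.75917735]]
centre [460.40324126  30.50272655]
top0 ((461.4428405761719, 31.806926727294922), (129.61244201660156, 129.64004516601562), 4.011406898498535) 4.011406898498534 lo/hi [[398.06207058 -65.12062072]
 [527.14117479  64.01147329]]
centre [461.04779015  31.77590561]
pocket far 2044 [0.49315285 0.03429406 0.02250478] 0.4931528468426286 [-0.00288394  0.06403278]
```

Emit:
{"op": "arm_command", "data": {
  "steps": [
    [[0.0057,0,0.04,0,0],[0.0057,0,0.08,0,0],[0.0057,0,0.1,0,0],[0.0057,0,0.115,0,0],[0.0057,0,0.125,0,0],[0.0057,0,0.125,0,0],[0.0057,0,0.125,0,0],[0.0057,0,0.125,0,0]]
  ]
}}

```text
time_s: 5.33
position: [0.4712, 0.0269, 0.2344]
ee_rot: [[0.977, -0.214, 0.002], [-0.214, -0.977, -0.0], [0.002, -0.0, -1.0]]
wrist_force: [-0.5, 0.4, -0.8]
gripper_width: 0.0621
finger_force: 30.0
```

```bash
python3 - <<'E'
from h import *
s=env.sense(); R=s["ee_rot"]; print(s["position"],s["wrist_force"]);print(R.T@(np.array([.4694,.0294,.06+.164])-s["position"])/.75)
E
```

```text
[0.47120874 0.02689586 0.23443665] [-0.4765445   0.3712394  -0.80818941]
[-0.003091   -0.00274338  0.01391135]
```

Emit:
{"op": "arm_command", "data": {
  "steps": [
    [[-0.0031,-0.0027,0.006,0,0],[-0.0031,-0.0027,0.012,0,0],[-0.0031,-0.0027,0.014,0,0],[-0.0031,-0.0027,0.014,0,0],[-0.0031,-0.0027,0.014,0,0],[-0.0031,-0.0027,0.014,0,0]]
  ]
}}

```text
time_s: 5.83
position: [0.4688, 0.0299, 0.2233]
ee_rot: [[0.977, -0.212, 0.0], [-0.212, -0.977, -0.0], [0.0, 0.0, -1.0]]
wrist_force: [-0.9, 0.6, -0.4]
gripper_width: 0.062
finger_force: 30.0
```

```bash
python3 - <<'E'
from h import *
s=env.sense(); R=s["ee_rot"]; print(s["position"],s["wrist_force"],s["ft_torque"]);print(R.T@(np.array([.4694,.0294,.06+.164])-s["position"])/.75)
E
```

```text
[0.46883935 0.02992706 0.22332719] [-0.88953126  0.6461241  -0.35731587] [0.0379035  0.02483419 0.02382092]
[ 0.00087993  0.000528   -0.00089685]
```

Emit:
{"op": "arm_command", "data": {
  "steps": [
    [[0,0,0,0,0.78],[0,0,0,0,0.85],[0,0,0,0,0.95],[0,0,0,0,1],[0,0,0,0,1],[0,0,0,0,1],[0,0,0,0,1],[0,0,0,0,1]]
  ]
}}

```text
time_s: 6.5
position: [0.4688, 0.0299, 0.2233]
ee_rot: [[0.977, -0.212, 0.0], [-0.212, -0.977, -0.0], [0.0, 0.0, -1.0]]
wrist_force: [0.6, -0.1, -0.3]
gripper_width: 0.0865
finger_force: 0.0
```

Emit:
{"op": "arm_command", "data": {
  "steps": [
    [[0,0,-0.04,0,1],[0,0,-0.08,0,1],[0,0,-0.13,0,1],[0,0,-0.18,0,1],[0,0,-0.23,0,1],[0,0,-0.28,0,1],[0,0,-0.32,0,1],[0,0,-0.32,0,1],[0,0,-0.32,0,1]]
  ]
}}

```text
time_s: 7.25
position: [0.4688, 0.03, 0.465]
ee_rot: [[0.977, -0.212, 0.004], [-0.212, -0.977, 0.0], [0.004, -0.001, -1.0]]
wrist_force: [-0.8, 0.1, -0.6]
gripper_width: 0.0873
finger_force: 0.0
```

```bash
python3 - <<'E'
from h import *
s=env.sense(); R=s["ee_rot"]; print(s["position"],s["gripper_width"])
for n in("top","scene","wrist"):
    c,im,d=grab(n); P=pts(c,d); np.savez(n+"4.npz",P=P,im=im)
    m=(P[...,2]>.055)&(P[...,2]<.085)&(np.hypot(P[...,0]-.461,P[...,1]-.031)<.05); q=P[m]; 
    if len(q)<20: print(n,len(q)); continue
    z=np.percentile(q[:,2],80); q=q[abs(q[:,2]-z)<.005]; n_=np.linalg.svd(q-q.mean(0))[2][2]
    print(n,len(q),q.mean(0).round(4),cv2.minEnclosingCircle((q[:,:2]*1000).astype(np.float32)),"tilt",np.arccos(abs(n_[2])))
P=np.load("top4.npz")["P"]
# driver: collar cluster
Q=P[150:235,200:275].reshape(-1,3); k=(Q[:,2]>.14); print(len(Q[k]),Q[k].min(0),Q[k].max(0))
m=(abs(P[...,2]-.012)<.012); 
E
```

```text
[0.46883598 0.02999407 0.46497133] 0.08728594058541705
top 0
scene 160 [0.4583 0.0327 0.0665] ((457.9343566894531, 32.114017486572266), 32.3519287109375) tilt 0.01377789216488702
wrist 1651 [0.4589 0.0307 0.0672] ((457.99810791015625, 30.837142944335938), 30.96811294555664) tilt 0.0034409142832998937
854 [ 0.40768006 -0.01119443  0.14031993] [0.60313167 0.32682869 1.51168114]
```

Emit:
{"op": "arm_command", "data": {
  "steps": [
    [[-0.035,-0.29,-0.02,-0.205,1],[-0.035,-0.29,-0.02,-0.205,1],[-0.035,-0.29,-0.02,-0.205,1],[-0.035,-0.29,-0.02,-0.205,1],[-0.035,-0.29,-0.02,-0.205,1],[-0.035,-0.29,-0.02,-0.205,1],[-0.035,-0.29,-0.02,-0.205,1],[-0.035,-0.29,-0.02,-0.205,1],[-0.035,-0.29,-0.02,-0.205,1]]
  ]
}}

```text
time_s: 8.15
position: [0.4897, 0.2463, 0.4769]
ee_rot: [[0.977, 0.211, -0.002], [0.211, -0.977, -0.002], [-0.003, 0.002, -1.0]]
wrist_force: [-0.3, -0.4, 0.1]
gripper_width: 0.0869
finger_force: 0.0
```

```bash
python3 - <<'E'
from h import *
s=env.sense(); R=s["ee_rot"]; print(s["position"],R.round(3),s["joint_positions"].round(2))
c,im,d=grab("wrist"); P=pts(c,d); np.savez("w5.npz",P=P,im=im)
save("w5",im)
# base plate
t=np.load("top4.npz")["P"]; m=(t[...,2]>.006)&(t[...,2]<.03)&(t[...,0]>.4)&(t[...,0]<.65)&(t[...,1]>.15)&(t[...,1]<.33)
q=t[m]; print(len(q),np.median(q[:,2]),cv2.minAreaRect((q[:,:2]*1000).astype(np.float32)))
E
```

```text
[0.48966535 0.24625138 0.47689008] [[ 0.977  0.211 -0.002]
 [ 0.211 -0.977 -0.002]
 [-0.003  0.002 -1.   ]] [-0.22  0.23 -0.38  1.72  0.09  1.21 -1.99]
926 0.02060783017517137 ((522.8988647460938, 242.37420654296875), (175.62088012695312, 243.5387420654297), 87.70919799804688)
```

View pics/w5.png

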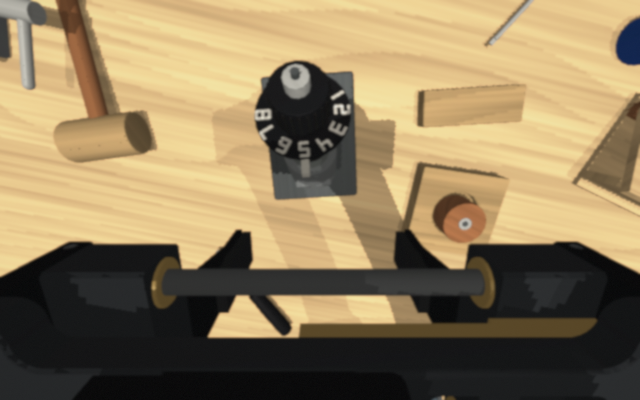

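The wrist view shows the fixed pointer at (304,166) with numeral 5 on it. Numerals 4 and 3 are at (323,143) and (340,127), to its right, and the nose is at (295,75). So the collar must turn by −2 clicks, clockwise from above, which is positive tool yaw. I'll fit the collar axis to the depth points.

```bash
cat > fit.py <<'E'
from h import *
from scipy.optimize import least_squares
def model(p,Q):
    a=np.array([np.sin(np.pi/6)*np.cos(p[3]),np.sin(np.pi/6)*np.sin(p[3]),np.cos(np.pi/6)])
    v=Q-p[:3]; h=v@a*1000; r=np.linalg.norm(v-np.outer(v@a,a),axis=1)*1000
    def ring(hh,r0,r1): return np.hypot(h-hh,np.maximum(0,np.maximum(r0-r,r-r1)))
    def cyl(rr,h0,h1): return np.hypot(r-rr,np.maximum(0,np.maximum(h0-h,h-h1)))
    return np.min([ring(-24,26,46),cyl(46,-30,-24),cyl(26,-24,16),ring(16,11,26),cyl(11,16,30),ring(30,0,11)],0),a
def fit(P,p0):
    Q=P[(P[:,2]>.135)&(P[:,2]<.24)&(np.hypot(P[:,0]-p0[0],P[:,1]-p0[1])<.07)]
    r=least_squares(lambda p:model(p,Q)[0],p0,loss="soft_l1",f_scale=2,x_scale=[.01,.01,.01,.1])
    return r.x,np.median(r.fun),len(Q)
E
python3 - <<'E'
from fit import *
for f in("w5","scene4","top0"):
    P=np.load(f+".npz")["P"].reshape(-1,3); print(f,fit(P,np.array([.565,.265,.19,.21])))
E
```

```text
w5 (array([0.57282784, 0.28473453, 0.18968987, 0.27565777]), np.float64(0.48223762432524175), 7424)
scene4 (array([0.5708859 , 0.28456857, 0.18878425, 0.27964507]), np.float64(1.1582501541721517), 842)
top0 (array([0.57369824, 0.28592293, 0.18944287, 0.2691572 ]), np.float64(1.359821657415237), 582)
```

Emit:
{"op": "arm_command", "data": {
  "steps": [
    [[0.119,-0.027,0.05,-0.197,1],[0.119,-0.027,0.05,-0.197,1],[0.119,-0.027,0.05,-0.197,1],[0.119,-0.027,0.05,-0.197,1],[0.119,-0.027,0.05,-0.197,1],[0.119,-0.027,0.05,-0.197,1]]
  ]
}}

```text
time_s: 8.7
position: [0.5726, 0.2853, 0.4404]
ee_rot: [[0.811, 0.585, -0.001], [0.585, -0.811, -0.001], [-0.001, 0.001, -1.0]]
wrist_force: [0.1, 0.0, 0.6]
gripper_width: 0.0871
finger_force: 0.0
```

```bash
cat > go.py <<'E'
import sys
from h import *
def go(x,y,z,az):
    s=env.sense(); R=s["ee_rot"]; a=np.degrees(np.arctan2(R[1,0],R[0,0]))
    print("t",s["time_s"],"pos",s["position"].round(4),"az",a.round(1),"w",s["gripper_width"],"F",s["wrist_force"].round(1),s["ft_torque"].round(2),"j",s["joint_positions"].round(2))
    print("rows",(R.T@(np.array([x,y,z])-s["position"])/.75).round(4),((a-az)/120).round(4))
go(*map(float,sys.argv[1:]))
E
python3 go.py .5728 .2847 .3627 35.8
```

```text
t 8.7 pos [0.5726 0.2853 0.4404] az 35.8 w 0.08710658950109242 F [0.1 0.  0.6] [0.01 0.03 0.01] j [-0.22  0.42 -0.43  1.56  0.18  1.2  -1.63]
rows [-1.000e-04  8.000e-04  1.036e-01] -0.0002
```

Emit:
{"op": "arm_command", "data": {
  "steps": [
    [[0,0.0008,0.03,0,1],[0,0.0008,0.06,0,1],[0,0.0008,0.085,0,1],[0,0.0008,0.103,0,1],[0,0.0008,0.103,0,1],[0,0.0008,0.103,0,0.8],[0,0.0008,0.103,0,0.6],[0,0.0008,0.103,0,0],[0,0.0008,0.103,0,0],[0,0.0008,0.103,0,0],[0,0.0008,0.103,0,0],[0,0.0008,0.103,0,0]]
  ]
}}

```text
time_s: 9.7
position: [0.5733, 0.2856, 0.3642]
ee_rot: [[0.81, 0.586, 0.002], [0.586, -0.81, -0.001], [0.001, 0.002, -1.0]]
wrist_force: [1.0, -1.5, 3.3]
gripper_width: 0.0538
finger_force: 29.4
```

```bash
python3 go.py .5728 .2847 .3627 -4.2
```

```text
t 9.7 pos [0.5733 0.2856 0.3642] az 35.9 w 0.053827719387783524 F [ 1.  -1.5  3.3] [-0.37 -0.28 -0.14] j [-0.23  0.48 -0.42  1.65  0.22  1.06 -1.66]
rows [-0.0013  0.0005  0.002 ] 0.334
```

Emit:
{"op": "arm_command", "data": {
  "steps": [
    [[0,0,0,0.035,0],[0,0,0,0.07,0],[0,0,0,0.105,0],[0,0,0,0.14,0],[0,0,0,0.175,0],[0,0,0,0.21,0],[0,0,0,0.245,0],[0,0,0,0.28,0],[0,0,0,0.315,0],[0,0,0,0.335,0],[0,0,0,0.335,0],[0,0,0,0.335,0]]
  ]
}}

```text
time_s: 10.7
position: [0.5748, 0.2848, 0.3659]
ee_rot: [[0.997, -0.071, 0.008], [-0.071, -0.997, -0.003], [0.009, 0.003, -1.0]]
wrist_force: [6.0, -2.9, 6.1]
gripper_width: 0.0529
finger_force: 31.7
```

```bash
python3 go.py .5728 .2847 .3627 -4.2; python3 - <<'E'
from h import *
im=env.camera("wrist")[0]; save("w6",cv2.resize(im[100:400,120:520],(800,600)))
E
```

```text
t 10.7 pos [0.5748 0.2848 0.3659] az -4.1 w 0.05294775495764904 F [ 6.  -2.9  6.1] [-1.96 -1.31  0.96] j [-0.34  0.46 -0.26  1.65  0.14  1.04 -2.29]
rows [-0.0027  0.0003  0.0042] 0.001
```

View pics/w6.png

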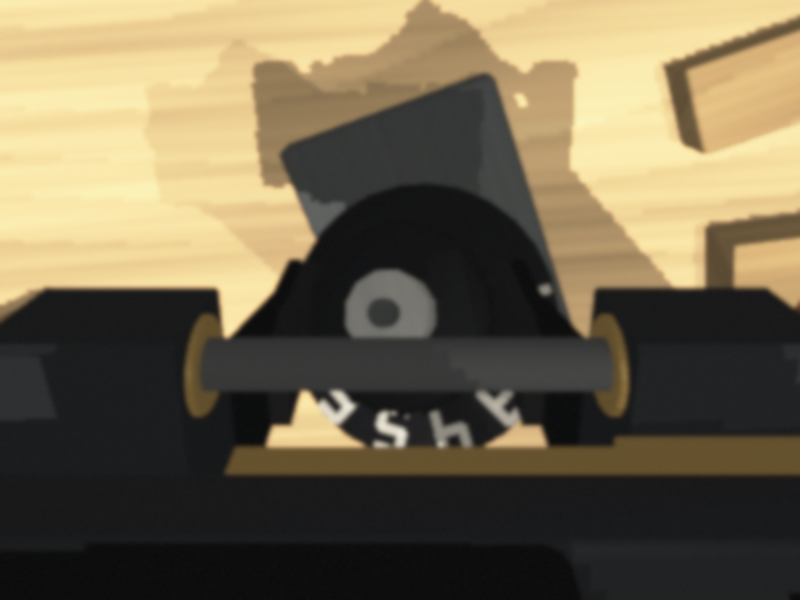

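Partial view: 5 is at (390,430), 4 at (450,430) and 3 at (500,405), with the pointer hidden behind the gripper. The collar has turned with the fingers. I'll release, lift back and measure the angle by unwrapping the skirt.

Emit:
{"op": "arm_command", "data": {
  "steps": [
    [[0,0,0,0,0.7],[0,0,0,0,0.9],[0,0,0,0,1],[0,0,0,0,1],[0,0,0,0,1],[0,0,-0.04,0,1],[0,0,-0.08,-0.05,1],[-0.05,0,-0.13,-0.1,1],[-0.1,0,-0.14,-0.15,1],[-0.12,0,-0.14,-0.15,1],[-0.12,0,-0.14,-0.15,1],[-0.12,0,-0.14,-0.15,1]]
  ]
}}

```text
time_s: 11.75
position: [0.4815, 0.2936, 0.4691]
ee_rot: [[0.971, 0.24, 0.001], [0.24, -0.971, 0.0], [0.001, 0.0, -1.0]]
wrist_force: [0.4, -0.2, -1.0]
gripper_width: 0.0869
finger_force: 0.0
```

```bash
cat > ang.py <<'E'
from fit import *
p=np.array([.5728,.2847,.1897,.2757])
def unwrap(c,im):
    _,a=model(p,np.zeros((1,3))); ex=np.array([-np.cos(p[3])*a[2],-np.sin(p[3])*a[2],.5]); ey=np.cross(a,ex) # ex: to pointer
    th=np.radians(np.arange(-180,180,1)); r=np.linspace(.032,.044,13)
    X=p[:3]-a*.024+r[:,None,None]*(np.cos(th)[None,:,None]*ex+np.sin(th)[None,:,None]*ey)
    uv=proj(c,X).astype(np.float32).reshape(13,360,2)
    g=cv2.cvtColor(im,cv2.COLOR_RGB2GRAY); return cv2.remap(g,uv[...,0],uv[...,1],cv2.INTER_LINEAR).astype(float)
def peaks(c,im):
    q=unwrap(c,im); f=cv2.GaussianBlur((q>100).astype(float),(1,1),0).mean(0)
    k=np.where(f>.1)[0]; g=np.split(k,np.where(np.diff(k)>4)[0]+1); return [(round(float(np.average(i,weights=f[i]))-180,1),len(i)) for i in g if len(i)>4],q
E
python3 - <<'E'
from ang import *
c,im,d=grab("wrist"); s=env.sense(); print(s["position"],s["joint_positions"][6]); np.savez("w7.npz",im=im,P=pts(c,d)); save("w7",im)
pk,q=peaks(c,im); print(pk); print(fit(pts(c,d).reshape(-1,3),p))
cv2.imwrite("pics/u7.png",cv2.resize(q.astype(np.uint8),(720,104)))
E
python3 go.py .5728 .2847 .44 35.8
```

```text
[0.48267182 0.29295609 0.46843295] -2.0459486397618654
[(-176.5, 9), (-120.4, 20), (-94.5, 18), (-59.6, 19), (-30.4, 16), (-0.9, 15), (28.3, 14), (61.2, 20), (84.8, 8), (161.4, 36)]
(array([0.57286174, 0.28465964, 0.18967993, 0.2752461 ]), np.float64(0.48262480125149576), 7768)
t 11.8 pos [0.4827 0.293  0.4684] az 13.8 w 0.08721970362190902 F [ 0.4 -0.2  0.1] [ 0.03 -0.03 -0.02] j [-0.32  0.26 -0.37  1.7   0.1   1.2  -2.05]
rows [0.1141 0.0393 0.038 ] -0.1835
```

The measured numerals run from −120° to +85° with one at −1°, so the collar has clicked in at 4. I'll make one more identical stroke.

Emit:
{"op": "arm_command", "data": {
  "steps": [
    [[0.114,0.039,0.037,-0.184,1],[0.114,0.039,0.037,-0.184,1],[0.114,0.039,0.037,-0.184,1],[0.114,0.039,0.037,-0.184,1],[0.114,0.039,0.037,-0.184,1],[0.114,0.039,0.037,-0.184,1],[0.114,0.039,0.037,-0.184,1]]
  ]
}}

```text
time_s: 12.38
position: [0.5719, 0.2857, 0.4411]
ee_rot: [[0.81, 0.586, 0.0], [0.586, -0.81, 0.0], [0.0, -0.0, -1.0]]
wrist_force: [-0.5, 0.4, -0.6]
gripper_width: 0.0872
finger_force: 0.0
```

```bash
python3 go.py .5728 .2847 .3635 35.8
```

```text
t 12.3833 pos [0.5719 0.2857 0.4411] az 35.9 w 0.0872249473055795 F [-0.5  0.4 -0.6] [-0.03  0.05 -0.04] j [-0.24  0.41 -0.4   1.56  0.17  1.2  -1.62]
rows [0.0002 0.0018 0.1035] 0.0005
```

Emit:
{"op": "arm_command", "data": {
  "steps": [
    [[0,0.0015,0.03,0,1],[0,0.0015,0.06,0,1],[0,0.0015,0.085,0,1],[0,0.0015,0.103,0,1],[0,0.0015,0.103,0,1],[0,0.0015,0.103,0,0.8],[0,0.0015,0.103,0,0.6],[0,0.0015,0.103,0,0],[0,0.0015,0.103,0,0],[0,0.0015,0.103,0,0],[0,0.0015,0.103,0,0],[0,0.0015,0.103,0,0]]
  ]
}}

```text
time_s: 13.38
position: [0.5731, 0.2848, 0.3641]
ee_rot: [[0.811, 0.586, 0.0], [0.586, -0.811, 0.002], [0.001, -0.001, -1.0]]
wrist_force: [-1.4, 0.8, 2.3]
gripper_width: 0.0541
finger_force: 29.4
```

Emit:
{"op": "arm_command", "data": {
  "steps": [
    [[0,0,0,0.035,0],[0,0,0,0.07,0],[0,0,0,0.105,0],[0,0,0,0.14,0],[0,0,0,0.175,0],[0,0,0,0.21,0],[0,0,0,0.245,0],[0,0,0,0.28,0],[0,0,0,0.315,0],[0,0,0,0.335,0],[0,0,0,0.335,0],[0,0,0,0.335,0]]
  ]
}}

```text
time_s: 14.38
position: [0.5737, 0.2842, 0.3647]
ee_rot: [[0.997, -0.072, 0.003], [-0.072, -0.997, -0.001], [0.003, 0.001, -1.0]]
wrist_force: [0.2, 0.9, 5.3]
gripper_width: 0.0528
finger_force: 31.5
```

Emit:
{"op": "arm_command", "data": {
  "steps": [
    [[0,0,0,0,0.7],[0,0,0,0,0.9],[0,0,0,0,1],[0,0,0,0,1],[0,0,0,0,1],[0,0,-0.04,0,1],[0,0,-0.08,-0.05,1],[-0.05,0,-0.13,-0.1,1],[-0.1,0,-0.14,-0.15,1],[-0.12,0,-0.14,-0.15,1],[-0.12,0,-0.14,-0.15,1],[-0.12,0,-0.14,-0.15,1]]
  ]
}}

```text
time_s: 15.38
position: [0.4827, 0.2911, 0.4692]
ee_rot: [[0.971, 0.237, 0.001], [0.237, -0.971, 0.0], [0.001, 0.0, -1.0]]
wrist_force: [0.3, -0.4, 0.4]
gripper_width: 0.087
finger_force: 0.0
```

```bash
python3 - <<'E'
from ang import *
c,im,d=grab("wrist"); P=pts(c,d); save("w8",im); s=env.sense(); print(s["time_s"],s["position"],s["gripper_width"])
print(peaks(c,im)[0])
for f,z,e in((None,.035,.005),):
    m=(abs(P[...,2]-.035)<.005)&(abs(P[...,0]-.46)<.1)&(abs(P[...,1]-.03)<.09); print("jig",cv2.minAreaRect((P[m][:,:2]*1000).astype(np.float32)))
m=(abs(P[...,2]-.068)<.004)&(np.hypot(P[...,0]-.461,P[...,1]-.031)<.05); print("foot",P[m].mean(0),cv2.minEnclosingCircle((P[m][:,:2]*1000).astype(np.float32)))
E
```

```text
15.4333 [0.48383496 0.29049991 0.46855176] 0.08716301601981083
[(-175.8, 11), (-145.5, 6), (-123.9, 16), (-89.8, 22), (-60.6, 17), (-31.5, 16), (-2.2, 13), (31.0, 15), (55.3, 6), (161.7, 35)]
jig ((460.52215576171875, 31.09825897216797), (130.53607177734375, 131.6184844970703), 3.7850701808929443)
foot [0.46346754 0.03396852 0.0671102 ] ((458.5070495605469, 31.337738037109375), 31.201616287231445)
```

View pics/w8.png

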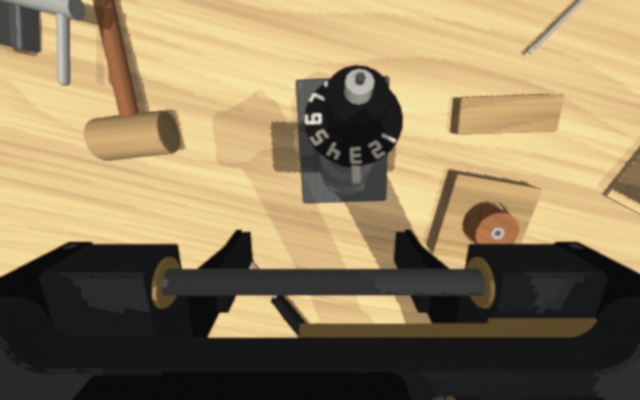

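The view shows numeral 3 at the pointer (356,155–170) and the foot standing in the pocket at (495,225), 2 mm off centre with its face at 67 mm. The arm is clear, so I'm handing in.

```bash
python3 -c "
from bench import env
print(env.hand_in())"
```

```text
the job is handed in; nothing more can be done
None
```

The job is handed in: the collar is clicked in at 3, the round foot stands rim down in the jig pocket about 2 mm off centre, and the square foot was left on the rack. No verdict came back from the hand-in.

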